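# Make up the ring kit and the hexagon kit in the clay workshop

## Robot

A 6-joint arm with a two-finger parallel gripper is mounted at the origin on the work surface. World frame = base frame: x ahead of the robot, y to its left, z up, the work surface at z = 0. Lengths are in mm, angles in rad, forces in N, time in s.
With the tool pointing down it reaches from about 250 to 725 mm from the base axis. Payload 4 kg.
Tool frame: the origin (TCP) lies on the centre line of the jaws, within the pads' length; the fingertips stand 17 mm ahead of it and the grasp point (between the pads) lies 2 mm behind it; z points along the fingers, y is the line along which they close (so a half turn about z gives the same grasp; the last joint's range is limited). The gripper opens to 85 mm and grips with 20 to 120 N. Pads are 22 mm wide; open, the fingers measure 114 mm over their backs; the gripper's body (76 mm by 85 mm) begins 54 mm behind the grasp point. The pads swing forward as they close: fully open they stand 13 mm farther back than shut.
Start: joints at [-1.12, 0.241, 0.005, 1.335, 0, 1.571], TCP at [217.841, -450.05, 248.306] pointing down, gripper open.
Joint ranges: [-2.72, 2.72], [-1.05, 1.87], [-1.09, 1.28], [-1.99, 2.15], [-1.42, 1.44], [-3.14, 3.14]. Speed limits (rad/s): [2.79, 2.79, 3.14, 3.14, 3.14, 3.14].

## Interface

Orientations are given as a unit quaternion [x, y, z, w].
In Python, from plant import monitor, capture, camera_model, order gives the robot as it stands. The module is installed in compiled form; this text tells all that it offers.
- The arm moves only by the tool play_rows, never from a script. Its argument "plan" is a list of rows, each a list of 3 entries, a list of its own where there are three numbers: the shift along the tool's x, y, z normalised to -1 to 1, where 1 is 0.08 m, then the turn, a rotation vector about the tool's x, y, z normalised to -1 to 1, where 1 is 90 degrees, then the gripper command: -1 is shut, 1 is fully open, values between are in proportion. A call has 1 to 20 rows; each row is the pose to reach, as a shift and turn from the pose commanded when the call began, along the tool's axes at that moment; what a row does not reach only later rows make up. A row lasts 1/12 s, in which the tool goes at most 41.7 mm and 7.16 degrees, less where a joint would pass 70% of its speed; a pose out of reach is approached as far as the arm can. A call with a number of a shift or a turn outside -1 to 1 is refused whole. A call with a gripper value outside its range is refused whole. The fingers move at their own pace and stop on an object; "grip_force" is the grip in N (left out, the last holds). Time passes only in rows, so rows that repeat a pose let the fingers close. It gives the time, the measured TCP pose, the force, the opening and the grip force at its end, in the units of the state.
- monitor.get_obs(): the state, without advancing time (a new reading comes with each control period).
- capture(name): name is "side" or "top"; returns the picture (400x640x3 uint8, red, green, blue); there is no depth.
- camera_model(name): a dict with "camera_matrix" (3x3 intrinsics, pixels), "T" (4x4, takes a point from camera to world coordinates). Camera axes: x right, y up, looking along -z (the intrinsics and any distortion apply to the point x, -y, -z); pixel columns grow to the right and rows downward; lengths in mm; the calibration is good to about 2 mm. A picture is of the moment at which its call begins. camera_model takes no time and is no camera call.
- order.sign_off(): hands the job in; it is judged then, once.
The state is a dict: "t": time; "joints": joint angles; "qd": joint speeds; "tau": joint torques, N m; "tool_pos": TCP position; "eef_rot": TCP orientation; "wrist_force": force on the tool from outside, world axes, zero at the start; "ft_torque": the same for the moment, N m; "finger_gap": finger opening in mm; "grip_force": force on a finger pad.
Only numpy, scipy, OpenCV 4.12 (cv2) and the standard library are available. Lean on these libraries where they do the work, as an engineer would, in place of code of your own. Each camera call takes 0.05 s, during which the arm holds its last target. There are 200 camera calls.

## Task

Make up two cutting kits in the plywood trays. In the tray marked with a clay ring, stand the wide round cutter in the large pocket with the narrow hole cutter standing inside it, and stand the round stamp in the small pocket; in the tray marked with a clay hexagon, stand the hexagon cutter in the large pocket and the bar-handled hexagon stamp in the small pocket. Everything should stand upright on the tray floors, and the three little brass punches must be left standing where they are.

Things in the scene. Friction and masses are not known exactly. Their poses are not given: they have to be found in the camera images.
- ring_tray: Fixed plywood tray, 90 (x) x 206 mm (y), origin under its centre. Floor 5 mm thick; walls 4 mm thick, tops 14 mm above the bench. Large pocket 82 x 82 mm, centre at y = -58 mm; small pocket 82 (x) x 66 mm (y), centre at y = +20 mm; both at x = 0. Solid 14 mm high ledge from y = +57 to +103 mm, corners rounded, with a flat dark clay RING on it (40 mm across, 6 mm thick) as mark.
- hex_tray: Fixed plywood tray, 90 (x) x 206 mm (y), origin under its centre. Floor 5 mm thick; walls 4 mm thick, tops 14 mm above the bench. Large pocket 82 x 82 mm, centre at y = -58 mm; small pocket 82 (x) x 66 mm (y), centre at y = +20 mm; both at x = 0. Solid 14 mm high ledge from y = +57 to +103 mm, corners bevelled, with a flat dark clay HEXAGON on it (36 mm, 6 mm thick) as mark.
- wide_cutter_mid (a point): The wide round cutter: a loose, thin-walled steel tube standing upright, open at both ends, 58 mm outside diameter, 53 mm inside, 45 mm high, 90 g or so. The point is on its axis half-way up (22.5 mm above its foot); z is its axis.
- hole_cutter_mid (a point): The narrow hole cutter: a loose steel tube standing upright, open at both ends, 30 mm outside diameter, 85 mm high, 80 g or so. The point is on its axis half-way up (42.5 mm above its foot); z is its axis.
- hex_cutter_mid (a point): The hexagon cutter: a loose steel six-sided tube standing upright, open at both ends, 48 mm across flats, 55 mm across corners, 45 mm high, 90 g or so. The point is on its axis half-way up (22.5 mm above its foot); z is its axis and its x axis is square to one of the flats (the flats repeat every 60 degrees).
- round_stamp_mid (a point): The round stamp: loose, pale wood, standing on its round foot (44 mm across, 12 mm thick), with a thin neck (16 mm) and a round knob on top, 26 mm across, from 42 to 72 mm above its foot; 72 mm high, 60 g or so. The point is on its axis half-way up (36 mm above the foot); z is its axis.
- bar_stamp_mid (a point): The hexagon stamp: loose, pale wood, standing on its six-sided foot (44 mm across flats, 51 across corners, 12 thick), with a thin neck and a bar handle on top, 50 mm long along its y axis and 14 mm thick along its x axis, from 42 to 66 mm above the foot; 66 mm high, 60 g or so. The point is on its axis half-way up (33 mm above the foot); z is its axis.
- punch_l_mid (a point): A little loose brass punch standing upright among the stock, the one that starts on the left (+y) of the back row: 22 mm across, 38 mm high, 60 g; a bystander. The point is on its axis half-way up (19 mm above the bench); z is its axis.
- punch_m_mid (a point): A little loose brass punch standing upright among the stock, the one that starts in the middle of the back row: 22 mm across, 38 mm high, 60 g; a bystander. The point is on its axis half-way up (19 mm above the bench); z is its axis.
- punch_r_mid (a point): A little loose brass punch standing upright among the stock, the one that starts on the right (-y) of the back row: 22 mm across, 38 mm high, 60 g; a bystander. The point is on its axis half-way up (19 mm above the bench); z is its axis.
Mind the look-alikes: they are no part of the job. Leave any red look-alike of the part that bears hex_cutter_mid alone.

How it is judged (in metres and radians):
At the end, for the whole second after the job is handed in: All five pieces stand upright (within 0.1 rad) on the tray floors (height within 4 mm), at rest, each in its pocket (within 22 mm across and 18 mm along the tray of the pocket centre), the hole cutter inside the wide cutter (axes within 15 mm) (x of wide_cutter_mid in the frame of ring_tray between -0.022 and 0.022 m and y of wide_cutter_mid in the frame of ring_tray between -0.076 and -0.04 m and x of round_stamp_mid in the frame of ring_tray between -0.022 and 0.022 m and y of round_stamp_mid in the frame of ring_tray between 0.002 and 0.038 m and x of hex_cutter_mid in the frame of hex_tray between -0.022 and 0.022 m and y of hex_cutter_mid in the frame of hex_tray between -0.076 and -0.04 m and x of bar_stamp_mid in the frame of hex_tray between -0.022 and 0.022 m and y of bar_stamp_mid in the frame of hex_tray between 0.002 and 0.038 m and horizontal distance between hole_cutter_mid and wide_cutter_mid below 0.015 m and height (world z) of wide_cutter_mid between 0.0235 and 0.0315 m and angle between each of wide_cutter_mid, hole_cutter_mid, hex_cutter_mid, round_stamp_mid, bar_stamp_mid's own z axis and vertical below 0.1 rad and linear speed of each of wide_cutter, hole_cutter, hex_cutter, round_stamp, bar_stamp below 0.02 m/s and height (world z) of hole_cutter_mid between 0.0435 and 0.0515 m and height (world z) of hex_cutter_mid between 0.0235 and 0.0315 m and height (world z) of round_stamp_mid between 0.037 and 0.045 m and height (world z) of bar_stamp_mid between 0.034 and 0.042 m); the robot touches nothing.
It fails at once if one of the little brass punches is knocked over or pushed more than 40 mm from its place (distance of any of punch_l_mid, punch_m_mid, punch_r_mid from where it was at the start of the episode above 0.04 m or angle between any of punch_l_mid, punch_m_mid, punch_r_mid's own z axis and vertical above 0.7 rad).
It also fails if it takes over 144 s, if anything falls off the work surface, if the arm or the gripper's body presses on something with over 40 N, if the wrist force passes 120 N, or if a joint passes its speed limit or range.

## Working session

There is one attempt and no reset: what is moved stays moved. The work goes in short steps, Python scripts to look and compute and a tool call to move; the robot and the scene stay as the last step left them, time stands still between calls to the robot, and variables do not carry over. Pictures are saved under pics/ and viewed, at most 14 in all, crops included, and the job is handed in when it is done.

Besides the shell and the picture viewer there is one more tool, called after "Call:" by a JSON object that holds its "method" and its "body", one argument or row to a line. play_rows: Moves the arm, as the interface text tells. Its arguments: {"type":"object","properties":{"plan":{"type":"array"},"grip_force":{"type":"number"}},"required":["plan"]}

```bash
mkdir -p pics
cat > h.py <<'E'
import numpy as np, cv2
from plant import monitor, capture, camera_model, order
def snap(n,f):
    im=capture(n); cv2.imwrite('pics/'+f,im[:,:,::-1]); return im
def ray(n,u,v,z):
    m=camera_model(n);K=np.array(m['camera_matrix']);T=np.array(m['T'])
    d=np.linalg.inv(K)@[u,v,1]; d=T[:3,:3]@[d[0],-d[1],-d[2]]; o=T[:3,3]
    return (o+d*(z-o[2])/d[2])
def proj(n,p):
    m=camera_model(n);K=np.array(m['camera_matrix']);T=np.array(m['T'])
    q=np.linalg.inv(T)@np.append(p,1); u=K@[q[0],-q[1],-q[2]]; return u[:2]/u[2]
E
python3 - <<'E'
from h import *
for n in('side','top'):
    snap(n,n+'0.png'); m=camera_model(n); print(m)
print(monitor.get_obs())
E
```

```text
{'camera_matrix': array([[518.03858428,   0.        , 327.84341716],
       [  0.        , 518.03858428, 205.84179088],
       [  0.        ,   0.        ,   1.        ]]), 'T': array([[-7.41323203e-01,  4.08105476e-01, -5.32813128e-01,
         2.45694329e+01],
       [-6.70954567e-01, -4.31577969e-01,  6.02959722e-01,
         5.71251482e+02],
       [ 1.61207569e-02,  8.04481434e-01,  5.93758995e-01,
         6.23862845e+02],
       [ 0.00000000e+00,  0.00000000e+00,  0.00000000e+00,
         1.00000000e+00]])}
{'camera_matrix': array([[403.43255591,   0.        , 320.56172683],
       [  0.        , 403.43255591, 199.58185902],
       [  0.        ,   0.        ,   1.        ]]), 'T': array([[-2.10614018e-02,  9.89083461e-01, -1.45843491e-01,
         3.87842647e+02],
       [-9.99419912e-01, -2.47335784e-02, -2.34113228e-02,
        -4.34339702e+00],
       [-2.67629836e-02,  1.45265814e-01,  9.89030629e-01,
         9.17808887e+02],
       [ 0.00000000e+00,  0.00000000e+00,  0.00000000e+00,
         1.00000000e+00]])}
{'t': 0.1, 'joints': array([-1.12003016e+00,  2.41331376e-01,  3.85764462e-03,  1.33522309e+00,
       -1.71985609e-05,  1.57082243e+00]), 'qd': array([ 0.000552  , -0.00112622,  0.00339705, -0.00192574,  0.00105446,
        0.00127458]), 'tau': array([ 1.16502975e-03, -3.73138154e+01,  2.53010470e+01,  1.08311398e-02,
       -3.51385575e-05,  1.02802716e-06]), 'tool_pos': array([ 217.58649652, -449.56985554,  247.50459576]), 'eef_rot': array([ 9.74711042e-01,  2.23466958e-01, -2.20754922e-04, -9.24289633e-04]), 'wrist_force': array([ 0.13168823, -0.33108685, -0.49101557]), 'ft_torque': array([ 0.03491419, -0.03074122, -0.01326443]), 'grip_force': 0.0, 'finger_gap': 85.23851696377446}
```

View pics/top0.png

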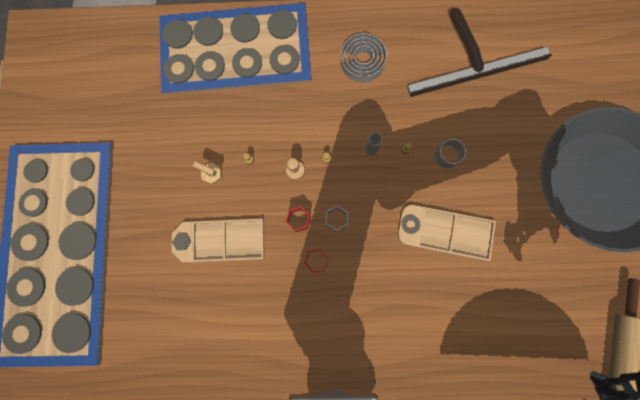

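View pics/side0.png

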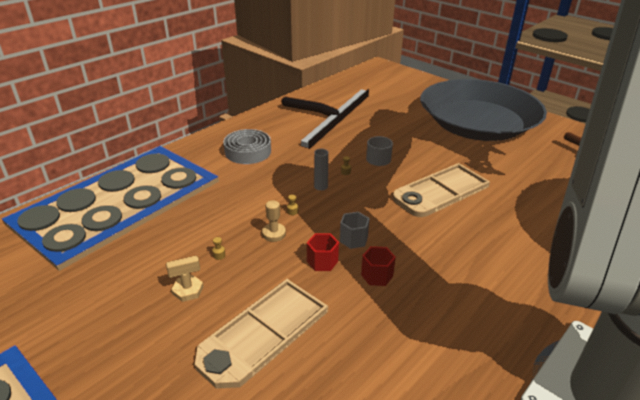

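Top view: back row from the left is bar stamp (208,170), punch_l (249,158), round stamp (294,168), punch_m (326,157), hole cutter (375,140), punch_r (407,147) and wide cutter (452,152). There are three hexagon tubes: (337,218) grey steel, and (298,219) and (316,261), both red look-alikes. The grey one fits the description. The hex tray is at (217,240) and the ring tray at (447,232). I'll enlarge this area to confirm.

Run:
```python
from h import *
im=cv2.imread('pics/top0.png')[115:275,165:505]
im=cv2.convertScaleAbs(im,alpha=1.3,beta=25)
cv2.imwrite('pics/c0.png',cv2.resize(im[:,:170],None,fx=4.5,fy=3.75*1.2/1.0*0+3.7,interpolation=2) if 0 else cv2.resize(im[:,:175],None,fx=3.7,fy=3.7,interpolation=2))
cv2.imwrite('pics/c1.png',cv2.resize(im[:,165:],None,fx=3.7,fy=3.7,interpolation=2))
```

```text
(no output)
```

View pics/c0.png

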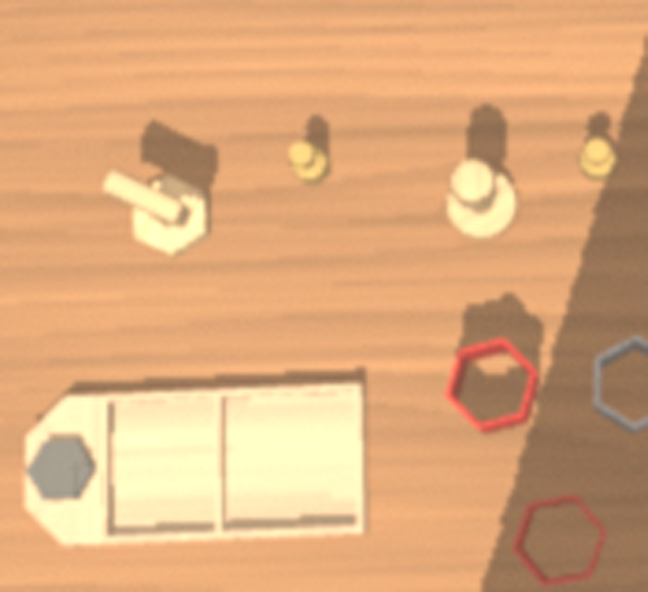

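View pics/c1.png

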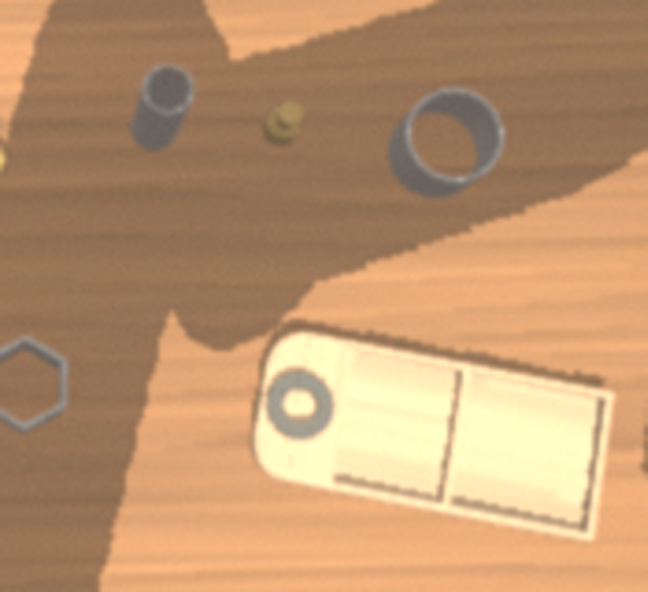

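The steel hexagon cutter is the grey one at crop-right (24,384), i.e. full image (336,219). The other two hexagons are red. The round-mark tray is on the right and the hexagon-mark tray on the left, both with the ledge towards +y. Next I'll turn these pixels into positions.

```bash
cat > m.py <<'E'
from h import *
np.set_printoptions(precision=1,suppress=True)
L=lambda x,y,z:ray('top',165+x/3.7,115+y/3.7,z)
R=lambda x,y,z:ray('top',330+x/3.7,115+y/3.7,z)
P=dict(bar_foot=L(170,216,12),barA=L(107,182,66),barB=L(186,213,66),rs_foot=L(481,205,12),rs_knob=L(473,180,68),
hexc=R(24,384,45),hx_t=R(27,340,45),hx_b=R(26,430,45),hx_r1=R(66,358,45),hx_r2=R(66,405,45),hole=R(167,90,85),hole_b=R(153,133,5),wide=R(453,136,45),wide_b=R(437,148,0),pl=L(301,153,38),pm=L(597,152,38),pr=R(289,114,38),
rt1=R(613,393,14),rt2=R(592,540,14),rmark=R(299,403,20),rdiv_t=R(460,371,14),rdiv_b=R(441,500,14),
ht1=L(365,382,14),ht2=L(363,533,14),hmark=L(61,467,20),hdiv_t=L(223,397,14),hdiv_b=L(223,525,14))
for k,v in P.items(): print(k,v)
for a,mk,d in(('rt1','rmark',0),('ht1','hmark',0)):
    e=(P[a]+P[a[:2]+'2'])/2; m=P[mk]; y=m-e; y[2]=0; n=np.linalg.norm(y); y/=n
    x=np.array([y[1],-y[0],0]); print(a,'end-to-mark len (183 exp)',n,'width',np.linalg.norm(P[a]-P[a[:2]+'2']),'yaw',np.degrees(np.arctan2(-y[0],y[1])))
    o=(e+103*y+m-80*y)/2; print('origin',o,'large',o-58*y,'small',o+20*y)
b=P['barA']-P['barB'];print('bar yaw dir',np.degrees(np.arctan2(b[1],b[0])),np.linalg.norm(b),(P['barA']+P['barB'])/2)
E
python3 m.py
python3 - <<'E'
from h import *
# side-view rim centres for a cross-check
for k,u,v,z in(('wide',379,146,45),('hole',321,155,85),('hexc',354,221,45),('knob',272,206,72),('barC',183,265,66)): print(k,ray('side',u,v,z))
E
```

```text
bar_foot [588.9 268.9  12. ]
barA [598.4 290.5  66. ]
barB [578.4 243.2  66. ]
rs_foot [590.7  74.4  12. ]
rs_knob [593.2  74.1  68. ]
hexc [473.6 -17.4  45. ]
hx_t [499.5 -19.8  45. ]
hx_b [446.6 -17.8  45. ]
hx_r1 [488.3 -42.4  45. ]
hx_r2 [460.7 -41.6  45. ]
hole [ 637.2 -103.4   85. ]
hole_b [ 633.6 -103.     5. ]
wide [ 615.9 -276.9   45. ]
wide_b [ 620.2 -280.5    0. ]
pl [620.1 181.5  38. ]
pm [615.7   1.4  38. ]
pr [ 634.2 -181.8   38. ]
rt1 [ 462.8 -371.    14. ]
rt2 [ 376.  -351.4   14. ]
rmark [ 460.7 -182.    20. ]
rdiv_t [ 478.3 -280.8   14. ]
rdiv_b [ 401.4 -264.3   14. ]
ht1 [481.7 146.5  14. ]
ht2 [390.6 147.7  14. ]
hmark [433.9 330.   20. ]
hdiv_t [474.6 233.6  14. ]
hdiv_b [397.1 232.6  14. ]
rt1 end-to-mark len (183 exp) 183.8464900629533 width 89.0473630551681 yaw -12.987722679101376
origin [ 442.6 -260.4   17. ] large [ 429.6 -316.9   17. ] small [ 447.1 -240.9   17. ]
ht1 end-to-mark len (183 exp) 182.9282658344828 width 91.18505937199183 yaw 0.7077659022942772
origin [434.9 250.1  17. ] large [435.6 192.1  17. ] small [434.6 270.1  17. ]
bar yaw dir 67.12057469400172 51.26528662320496 [588.4 266.8  66. ]
wide [ 612.14392841 -262.50866061   45.        ]
hole [634.2050027  -94.66841818  85.        ]
hexc [478.50776718 -14.86417064  45.        ]
knob [592.04955325  79.82518715  72.        ]
barC [585.13801193 275.337947    66.        ]
```

Every size checks out: tray length 183 (183 expected), width 89–91, bar 51. First I'll turn the tool to line its axes up with the world, and check which way joint 6 goes.

Call:
{"method": "play_rows", "body": {
  "plan": [
    [[0, 0, 0], [0, 0, -0.857], 0.8],
    [[0, 0, 0], [0, 0, -0.857], 0.8],
    [[0, 0, 0], [0, 0, -0.857], 0.8],
    [[0, 0, 0], [0, 0, -0.857], 0.8],
    [[0, 0, 0], [0, 0, -0.857], 0.8],
    [[0, 0, 0], [0, 0, -0.857], 0.8],
    [[0, 0, 0], [0, 0, -0.857], 0.8],
    [[0, 0, 0], [0, 0, -0.857], 0.8],
    [[0, 0, 0], [0, 0, -0.857], 0.8],
    [[0, 0, 0], [0, 0, -0.857], 0.8],
    [[0, 0, 0], [0, 0, -0.857], 0.8],
    [[0, 0, 0], [0, 0, -0.857], 0.8],
    [[0, 0, 0], [0, 0, -0.857], 0.8]
  ],
  "grip_force": 30
}}

```text
t: 1.18
tool_pos: [217.7, -449.8, 247.9]
eef_rot: [0.624, 0.782, 0.0, -0.0]
wrist_force: [0.6, -1.1, 0.2]
finger_gap: 76.9
grip_force: 0.0
```

```bash
python3 -c "
from h import *
o=monitor.get_obs();print(o['t'],o['joints'],o['tool_pos'],o['eef_rot'])"
```

```text
1.1833 [-1.11998158e+00  2.40975249e-01  4.46459215e-03  1.33519589e+00
  1.04380160e-05  2.27165691e-01] [ 217.74384059 -449.8210413   247.91423147] [ 6.23783046e-01  7.81597405e-01  2.01190697e-04 -4.08256203e-04]
```

Call:
{"method": "play_rows", "body": {
  "plan": [
    [[0, 0, 0], [0, 0, -0.857], 1],
    [[0, 0, 0], [0, 0, -0.857], 1],
    [[0, 0, 0], [0, 0, -0.857], 1],
    [[0, 0, 0], [0, 0, -0.857], 1],
    [[0, 0, 0], [0, 0, -0.857], 1],
    [[0, 0, 0], [0, 0, -0.857], 1],
    [[0, 0, 0], [0, 0, -0.857], 1],
    [[0, 0, 0], [0, 0, -0.857], 1],
    [[0, 0, 0], [0, 0, -0.857], 1],
    [[0, 0, 0], [0, 0, -0.857], 1],
    [[0, 0, 0], [0, 0, -0.857], 1],
    [[0, 0, 0], [0, 0, -0.857], 1],
    [[0, 0, 0], [0, 0, -0.857], 1]
  ]
}}

```text
t: 2.27
tool_pos: [217.8, -449.9, 248.1]
eef_rot: [0.001, 1.0, 0.0, -0.0]
wrist_force: [0.1, -1.1, 0.4]
finger_gap: 85.3
grip_force: 0.0
```

Call:
{"method": "play_rows", "body": {
  "plan": [
    [[-0.5, 0.22, 0], [0, 0, 0], 1],
    [[-1, 0.43, 0.1], [0, 0, 0], 1],
    [[-1, 0.43, 0.2], [0, 0, 0], 1],
    [[-1, 0.43, 0.2], [0, 0, 0], 1],
    [[-1, 0.43, 0.2], [0, 0, 0], 1]
  ]
}}

```text
t: 2.68
tool_pos: [297.5, -415.0, 231.7]
eef_rot: [-0.001, 1.0, 0.001, -0.001]
wrist_force: [-0.4, -0.4, 0.8]
finger_gap: 85.6
grip_force: 0.0
```

Call:
{"method": "play_rows", "body": {
  "plan": [
    [[-0.5, 0.22, 0], [0, 0, 0], 1],
    [[-1, 0.43, 0.1], [0, 0, 0], 1],
    [[-1, 0.43, 0.2], [0, 0, 0], 1],
    [[-1, 0.43, 0.2], [0, 0, 0], 1],
    [[-1, 0.43, 0.2], [0, 0, 0], 1]
  ]
}}

```text
t: 3.1
tool_pos: [376.4, -381.3, 216.0]
eef_rot: [-0.0, 1.0, 0.0, -0.001]
wrist_force: [-0.1, -0.5, -0.3]
finger_gap: 85.6
grip_force: 0.0
```

Call:
{"method": "play_rows", "body": {
  "plan": [
    [[-0.5, 0.22, 0], [0, 0, 0], 1],
    [[-1, 0.43, 0.1], [0, 0, 0], 1],
    [[-1, 0.43, 0.2], [0, 0, 0], 1],
    [[-1, 0.43, 0.2], [0, 0, 0], 1],
    [[-1, 0.43, 0.2], [0, 0, 0], 1]
  ]
}}

```text
t: 3.52
tool_pos: [455.9, -347.1, 200.1]
eef_rot: [0.0, 1.0, 0.0, -0.001]
wrist_force: [-0.1, 0.2, 0.3]
finger_gap: 85.1
grip_force: 0.0
```

Call:
{"method": "play_rows", "body": {
  "plan": [
    [[-0.5, 0.22, 0], [0, 0, 0], 1],
    [[-1, 0.43, 0.1], [0, 0, 0], 1],
    [[-1, 0.43, 0.2], [0, 0, 0], 1],
    [[-1, 0.43, 0.2], [0, 0, 0], 1],
    [[-1, 0.43, 0.2], [0, 0, 0], 1]
  ]
}}

```text
t: 3.93
tool_pos: [535.7, -312.8, 184.2]
eef_rot: [0.0, 1.0, 0.0, -0.001]
wrist_force: [0.2, 0.5, -0.6]
finger_gap: 85.7
grip_force: 0.0
```

```bash
python3 -c "
from h import *
o=monitor.get_obs();print(o['t'],o['joints'],o['tool_pos'],o['eef_rot'],o['wrist_force'])
a=snap('side','s1.png');b=snap('top','t1.png')
a=cv2.convertScaleAbs(a[90:240,280:500],alpha=1.3,beta=20);cv2.imwrite('pics/s1c.png',cv2.resize(a[:,:,::-1],None,fx=3.6,fy=3.6,interpolation=2))"
```

```text
3.9333 [-5.28133081e-01  5.13413581e-01  2.39058254e-01  1.29856995e+00
 -8.85259763e-04 -5.28111334e-01] [ 535.73287968 -312.84658286  184.16149424] [ 1.04022806e-05  9.99999335e-01  1.54079044e-04 -1.14249277e-03] [ 0.1552648   0.52336451 -0.63889901]
```

View pics/s1c.png

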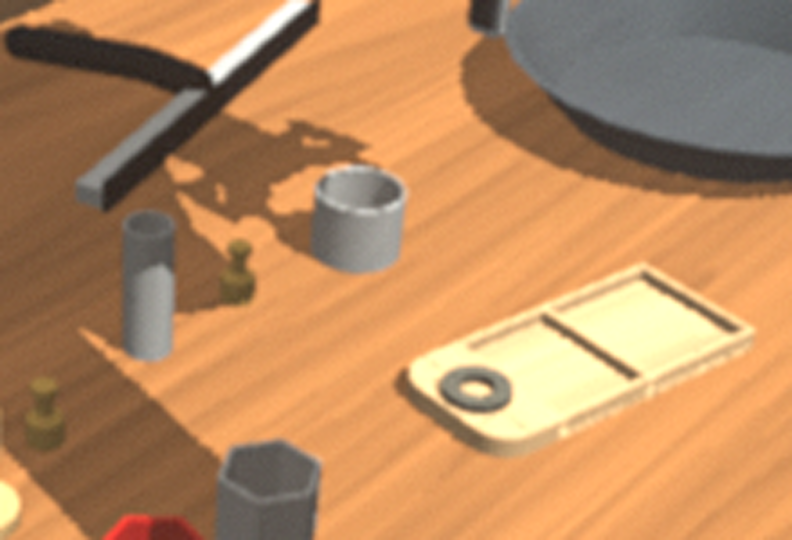

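The side crop shows the wide rim centre at about (360,190), the hole cutter top at (149,225) and the hex rim at (270,468).

```bash
python3 -c "
from h import *
for k,x,y,z in(('wide',360,190,45),('hole',149,226,85),('hexc',270,468,45),('rmark',476,388,20),('rt_back',645,266,14),('rt_r',753,330,14)): print(k,ray('side',280+x/3.6,90+y/3.6,z))
print(proj('side',[535.7,-312.8,184]))"
```

```text
wide [ 619.42738476 -275.66454467   45.        ]
hole [ 639.5899364 -101.6572299   85.       ]
hexc [479.07163399 -18.37762209  45.        ]
rmark [ 461.24880637 -179.09036279   20.        ]
rt_back [ 463.99757323 -368.20957657   14.        ]
rt_r [ 379.73652238 -349.34997457   14.        ]
[428.46065999  91.08242528]
```

Both views agree to within about 3 mm. Now for the wide cutter.

Call:
{"method": "play_rows", "body": {
  "plan": [
    [[-0.5, 0.22, 0.2], [0, 0, 0], 1],
    [[-1, 0.45, 0.6], [0, 0, 0], 1],
    [[-1, 0.45, 1], [0, 0, 0], 1],
    [[-1, 0.45, 1], [0, 0, 0], 1],
    [[-1, 0.45, 1], [0, 0, 0], 1]
  ]
}}

```text
t: 4.45
tool_pos: [614.9, -275.5, 101.5]
eef_rot: [-0.001, 1.0, 0.001, -0.003]
wrist_force: [-1.0, 0.2, 0.7]
finger_gap: 85.6
grip_force: 0.0
```

Call:
{"method": "play_rows", "body": {
  "plan": [
    [[0, 0, 0.3], [0, 0, 0], 1],
    [[0, 0, 0.6], [0, 0, 0], 1],
    [[0, 0, 0.9], [0, 0, 0], 1],
    [[0, 0, 0.9], [0, 0, 0], 1],
    [[0, 0, 0.9], [0, 0, 0], 1],
    [[0, 0, 0.9], [0, 0, 0], 0.2],
    [[0, 0, 0.9], [0, 0, 0], 0.2],
    [[0, 0, 0.9], [0, 0, 0], 0.2],
    [[0, 0, 0.9], [0, 0, 0], 0.2],
    [[0, 0, 0.9], [0, 0, 0], 0.2],
    [[0, 0, 0.9], [0, 0, 0], 0.2],
    [[0, 0, 0.9], [0, 0, 0], 0.2]
  ]
}}

```text
t: 5.45
tool_pos: [619.1, -277.1, 36.1]
eef_rot: [-0.001, 1.0, -0.001, 0.002]
wrist_force: [-1.6, 0.3, 4.5]
finger_gap: 57.6
grip_force: 31.5
```

Call:
{"method": "play_rows", "body": {
  "plan": [
    [[0, 0, -0.2], [0, 0, 0], 0.2],
    [[0, 0, -0.5], [0, 0, 0], 0.2],
    [[0, 0, -0.9], [0, 0, 0], 0.2],
    [[0, 0, -0.9], [0, 0, 0], 0.2],
    [[0, 0, -0.9], [0, 0, 0], 0.2],
    [[0, 0, -0.9], [0, 0, 0], 0.2]
  ]
}}

```text
t: 5.95
tool_pos: [617.7, -275.9, 105.1]
eef_rot: [-0.001, 1.0, -0.0, 0.001]
wrist_force: [-0.8, 0.5, -2.1]
finger_gap: 57.8
grip_force: 32.6
```

Call:
{"method": "play_rows", "body": {
  "plan": [
    [[0.4, -0.08, 0], [0, 0, 0], 0.2],
    [[0.78, -0.16, 0], [0, 0, 0], 0.2],
    [[0.78, -0.16, 0], [0, 0, 0], 0.2],
    [[0.78, -0.16, 0], [0, 0, 0], 0.2]
  ]
}}

```text
t: 6.28
tool_pos: [552.2, -288.3, 102.4]
eef_rot: [0.0, 1.0, 0.001, -0.002]
wrist_force: [-0.2, -0.1, -0.4]
finger_gap: 58.1
grip_force: 32.6
```

Call:
{"method": "play_rows", "body": {
  "plan": [
    [[0.4, -0.08, 0], [0, 0, 0], 0.2],
    [[0.78, -0.16, 0], [0, 0, 0], 0.2],
    [[0.78, -0.16, 0], [0, 0, 0], 0.2],
    [[0.78, -0.16, 0], [0, 0, 0], 0.2]
  ]
}}

```text
t: 6.62
tool_pos: [492.0, -301.6, 103.7]
eef_rot: [-0.0, 1.0, 0.001, -0.0]
wrist_force: [0.3, 0.8, -1.1]
finger_gap: 57.8
grip_force: 32.6
```

Call:
{"method": "play_rows", "body": {
  "plan": [
    [[0.4, -0.08, 0], [0, 0, 0], 0.2],
    [[0.78, -0.17, 0], [0, 0, 0], 0.2],
    [[0.78, -0.17, 0], [0, 0, 0], 0.2],
    [[0.78, -0.17, 0], [0, 0, 0], 0.2],
    [[0.78, -0.17, 0], [0, 0, 0], 0.2]
  ]
}}

```text
t: 7.03
tool_pos: [432.4, -315.8, 104.6]
eef_rot: [-0.001, 1.0, -0.0, 0.001]
wrist_force: [-0.0, -0.4, -1.9]
finger_gap: 57.9
grip_force: 32.6
```

```bash
python3 -c "
from h import *
a=snap('side','s2.png');b=snap('top','t2.png')
a=cv2.convertScaleAbs(a[60:260,300:520],alpha=1.2,beta=10);cv2.imwrite('pics/s2c.png',cv2.resize(a[:,:,::-1],None,fx=3,fy=3,interpolation=2))"
```

```text
(no output)
```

View pics/s2c.png

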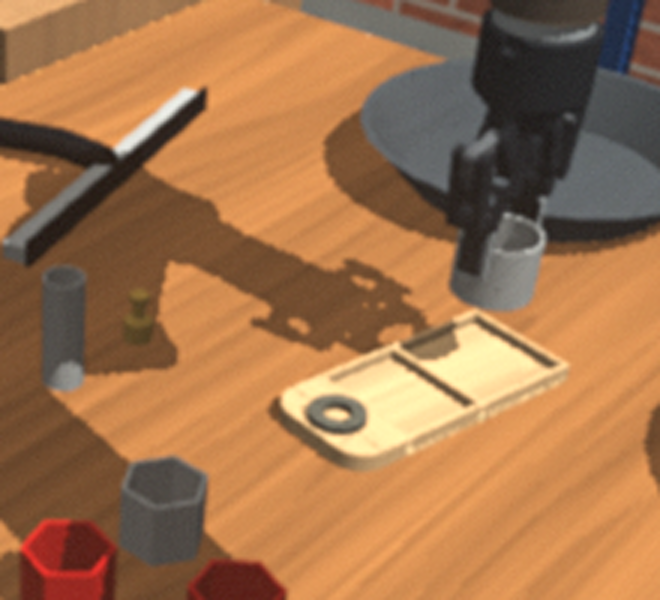

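Cutter held upright. Lowering it over the pocket.

Call:
{"method": "play_rows", "body": {
  "plan": [
    [[0, 0, 0.3], [0, 0, 0], 0.2],
    [[0, 0, 0.6], [0, 0, 0], 0.2],
    [[0, 0, 0.75], [0, 0, 0], 0.2],
    [[0, 0, 0.8], [0, 0, 0], 0.2],
    [[0, 0, 0.8], [0, 0, 0], 0.2],
    [[0, 0, 0.8], [0, 0, 0], 0.2],
    [[0, 0, 0.8], [0, 0, 0], 0.2],
    [[0, 0, 0.8], [0, 0, 0], 0.2]
  ]
}}

```text
t: 7.8
tool_pos: [431.6, -315.4, 40.6]
eef_rot: [-0.001, 1.0, -0.0, 0.001]
wrist_force: [1.1, -0.1, 0.6]
finger_gap: 57.9
grip_force: 33.3
```

Call:
{"method": "play_rows", "body": {
  "plan": [
    [[0, 0, 0.02], [0, 0, 0], 0.2],
    [[0, 0, 0.035], [0, 0, 0], 0.2],
    [[0, 0, 0.035], [0, 0, 0], 0.2],
    [[0, 0, 0.035], [0, 0, 0], 0.2]
  ]
}}

```text
t: 8.13
tool_pos: [431.7, -315.5, 40.4]
eef_rot: [-0.001, 1.0, -0.0, 0.002]
wrist_force: [-3.7, 4.0, 16.5]
finger_gap: 57.6
grip_force: 34.6
```

It's on the floor: the force rose at z≈40.5. Release and lift.

Call:
{"method": "play_rows", "body": {
  "plan": [
    [[0, 0, -0.02], [0, 0, 0], 0.2],
    [[0, 0, -0.02], [0, 0, 0], 0.2],
    [[0, 0, -0.02], [0, 0, 0], 0.9],
    [[0, 0, -0.02], [0, 0, 0], 0.9],
    [[0, 0, -0.02], [0, 0, 0], 0.9],
    [[0, 0, -0.02], [0, 0, 0], 0.9],
    [[0, 0, -0.02], [0, 0, 0], 0.9],
    [[0, 0, -0.3], [0, 0, 0], 0.9],
    [[0, 0, -0.6], [0, 0, 0], 0.9],
    [[0, 0, -1], [0, 0, 0], 0.9],
    [[0, 0, -1], [0, 0, 0], 0.9],
    [[0, 0, -1], [0, 0, 0], 0.9]
  ]
}}

```text
t: 9.13
tool_pos: [431.8, -316.4, 119.5]
eef_rot: [-0.001, 1.0, -0.001, 0.002]
wrist_force: [0.4, -0.0, -2.0]
finger_gap: 81.4
grip_force: 0.0
```

```bash
python3 -c "
from h import *
print(monitor.get_obs()['tool_pos'])
a=snap('side','s3.png')
a=cv2.convertScaleAbs(a[60:260,300:520],alpha=1.2,beta=10);cv2.imwrite('pics/s3c.png',cv2.resize(a[:,:,::-1],None,fx=3,fy=3,interpolation=2))"
```

```text
[ 431.8381662  -316.40546408  119.50166729]
```

View pics/s3c.png

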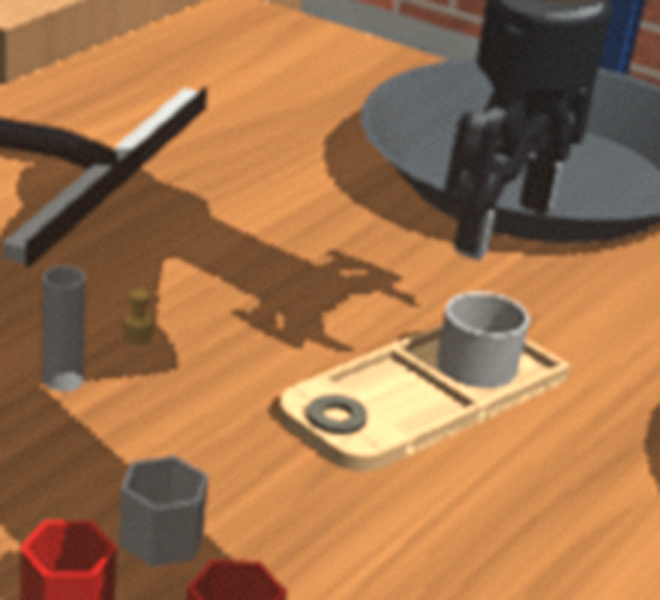

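The wide cutter stands in the pocket with its rim at crop (485,312). Next the hole cutter.

Call:
{"method": "play_rows", "body": {
  "plan": [
    [[-0.4, 0.4, -0.1], [0, 0, 0], 0.2],
    [[-0.87, 0.89, -0.2], [0, 0, 0], 0.2],
    [[-0.87, 0.89, -0.2], [0, 0, 0], 0.2],
    [[-0.87, 0.89, -0.2], [0, 0, 0], 0.2],
    [[-0.87, 0.89, -0.2], [0, 0, 0], 0.2]
  ]
}}

```text
t: 9.6
tool_pos: [499.5, -242.8, 131.8]
eef_rot: [-0.002, 1.0, 0.0, -0.002]
wrist_force: [-0.7, -0.8, -0.5]
finger_gap: 51.3
grip_force: 0.0
```

Call:
{"method": "play_rows", "body": {
  "plan": [
    [[-0.4, 0.4, 0], [0, 0, 0], 0.2],
    [[-0.87, 0.89, 0], [0, 0, 0], 0.2],
    [[-0.87, 0.89, 0], [0, 0, 0], 0.2],
    [[-0.87, 0.89, 0], [0, 0, 0], 0.2],
    [[-0.87, 0.89, 0], [0, 0, 0], 0.2]
  ]
}}

```text
t: 10.02
tool_pos: [568.3, -172.8, 132.0]
eef_rot: [-0.001, 1.0, 0.0, -0.002]
wrist_force: [-0.5, 0.0, -0.1]
finger_gap: 51.3
grip_force: 0.0
```

Call:
{"method": "play_rows", "body": {
  "plan": [
    [[-0.4, 0.4, 0], [0, 0, 0], 0.2],
    [[-0.86, 0.89, 0], [0, 0, 0], 0.2],
    [[-0.86, 0.89, 0], [0, 0, 0], 0.2],
    [[-0.86, 0.89, 0], [0, 0, 0], 0.2],
    [[-0.86, 0.89, 0], [0, 0, 0], 0.2],
    [[-0.86, 0.89, 0], [0, 0, 0], 0.2]
  ]
}}

```text
t: 10.52
tool_pos: [636.4, -103.2, 132.8]
eef_rot: [0.0, 1.0, -0.0, -0.001]
wrist_force: [-0.3, 0.7, 0.1]
finger_gap: 51.0
grip_force: 0.0
```

```bash
python3 -c "
from h import *
print(ray('side',300+485/3,60+313/3,50))
print(monitor.get_obs()['tool_pos'])
a=snap('side','s4.png')
a=cv2.convertScaleAbs(a[40:240,240:460],alpha=1.2,beta=10);cv2.imwrite('pics/s4c.png',cv2.resize(a[:,:,::-1],None,fx=3,fy=3,interpolation=2))"
```

```text
[ 433.28394362 -314.85639081   50.        ]
[ 636.41899125 -103.23569417  132.81519272]
```

View pics/s4c.png

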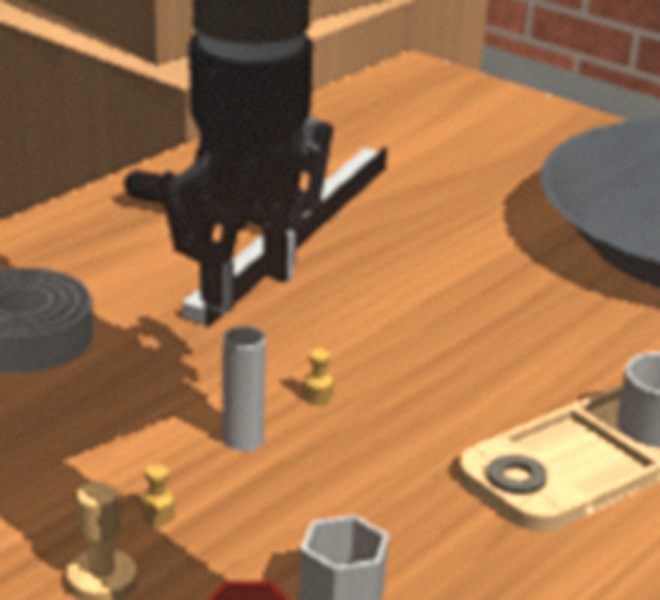

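The fingers straddle the tube axis (crop x 244). Descend, grip and lift.

Call:
{"method": "play_rows", "body": {
  "plan": [
    [[0, 0, 0.3], [0, 0, 0], 0.2],
    [[0, 0, 0.6], [0, 0, 0], 0.2],
    [[0, 0, 0.79], [0, 0, 0], 0.2],
    [[0, 0, 0.79], [0, 0, 0], 0.2],
    [[0, 0, 0.79], [0, 0, 0], 0.2],
    [[0, 0, 0.79], [0, 0, 0], -0.5],
    [[0, 0, 0.79], [0, 0, 0], -0.5],
    [[0, 0, 0.79], [0, 0, 0], -0.5],
    [[0, 0, 0.79], [0, 0, 0], -0.5],
    [[0, 0, 0.79], [0, 0, 0], -0.5],
    [[0, 0, 0.79], [0, 0, 0], -0.5],
    [[0, 0, 0.79], [0, 0, 0], -0.5],
    [[0, 0, 0.79], [0, 0, 0], -0.5]
  ]
}}

```text
t: 11.65
tool_pos: [639.2, -102.1, 72.3]
eef_rot: [-0.001, 1.0, -0.001, 0.002]
wrist_force: [-0.3, -1.3, 6.3]
finger_gap: 29.0
grip_force: 30.1
```

```bash
python3 -c "
from h import *
print(monitor.get_obs())"
```

```text
{'t': 11.65, 'joints': array([-0.15786496,  0.64330471,  0.15883532,  1.08284198, -0.00108701,
       -0.15913492]), 'qd': array([ 1.51046121e-03, -1.71259876e-03, -1.78093667e-03, -7.50554797e-04,
        4.81162730e-05, -4.97881195e-04]), 'tau': array([ 1.25061270e+00, -4.93992198e+01,  2.13410461e+01, -2.52118707e-01,
        6.18484374e-01, -2.60967216e-03]), 'tool_pos': array([ 639.24060482, -102.07578594,   72.28982913]), 'eef_rot': array([-6.34031951e-04,  9.99998133e-01, -8.11719071e-04,  1.63485005e-03]), 'wrist_force': array([-0.30899155, -1.34067344,  6.32110169]), 'ft_torque': array([-0.45006083,  0.25726371, -0.01470041]), 'grip_force': 30.109587460756302, 'finger_gap': 28.95490163114681}
```

Call:
{"method": "play_rows", "body": {
  "plan": [
    [[0, 0, -0.2], [0, 0, 0], -0.5],
    [[0, 0, -0.5], [0, 0, 0], -0.5],
    [[0, 0, -1], [0, 0, 0], -0.5],
    [[0, 0, -1], [0, 0, 0], -0.5],
    [[0, 0, -1], [0, 0, 0], -0.5],
    [[0, 0, -1], [0, 0, 0], -0.5]
  ]
}}

```text
t: 12.15
tool_pos: [638.0, -101.1, 150.3]
eef_rot: [-0.001, 1.0, 0.0, 0.0]
wrist_force: [-0.2, 0.1, -1.0]
finger_gap: 28.8
grip_force: 29.8
```

Call:
{"method": "play_rows", "body": {
  "plan": [
    [[0.4, -0.4, 0], [0, 0, 0], -0.5],
    [[0.7, -0.7, 0], [0, 0, 0], -0.5],
    [[0.86, -0.89, 0], [0, 0, 0], -0.5],
    [[0.86, -0.89, 0], [0, 0, 0], -0.5],
    [[0.86, -0.89, 0], [0, 0, 0], -0.5]
  ]
}}

```text
t: 12.57
tool_pos: [567.7, -173.2, 148.7]
eef_rot: [0.0, 1.0, 0.001, -0.002]
wrist_force: [0.4, -0.5, -2.3]
finger_gap: 29.0
grip_force: 29.9
```

Call:
{"method": "play_rows", "body": {
  "plan": [
    [[0.4, -0.4, 0], [0, 0, 0], -0.5],
    [[0.7, -0.7, 0], [0, 0, 0], -0.5],
    [[0.86, -0.89, 0], [0, 0, 0], -0.5],
    [[0.86, -0.89, 0], [0, 0, 0], -0.5],
    [[0.86, -0.89, 0], [0, 0, 0], -0.5]
  ]
}}

```text
t: 12.98
tool_pos: [500.7, -243.8, 149.6]
eef_rot: [-0.0, 1.0, 0.001, -0.0]
wrist_force: [0.7, 0.4, -2.0]
finger_gap: 28.7
grip_force: 30.0
```

Call:
{"method": "play_rows", "body": {
  "plan": [
    [[0.4, -0.4, 0], [0, 0, 0], -0.5],
    [[0.7, -0.7, 0], [0, 0, 0], -0.5],
    [[0.86, -0.89, 0], [0, 0, 0], -0.5],
    [[0.86, -0.89, 0], [0, 0, 0], -0.5],
    [[0.86, -0.89, 0], [0, 0, 0], -0.5],
    [[0.86, -0.89, 0], [0, 0, 0], -0.5]
  ]
}}

```text
t: 13.48
tool_pos: [433.4, -314.3, 150.0]
eef_rot: [-0.002, 1.0, 0.0, 0.0]
wrist_force: [0.2, -0.0, -0.6]
finger_gap: 28.6
grip_force: 30.1
```

```bash
python3 -c "
from h import *
print(monitor.get_obs()['tool_pos'])
a=snap('side','s5.png');b=snap('top','t5.png')
a=cv2.convertScaleAbs(a[60:230,380:520],alpha=1.2,beta=10)
b=cv2.convertScaleAbs(b[115:285,390:530],alpha=1.2,beta=10)
cv2.imwrite('pics/s5c.png',cv2.resize(np.hstack([a,b])[:,:,::-1],None,fx=2.8,fy=2.8,interpolation=2))"
```

```text
[ 433.3901323  -314.29135351  150.01081375]
```

View pics/s5c.png

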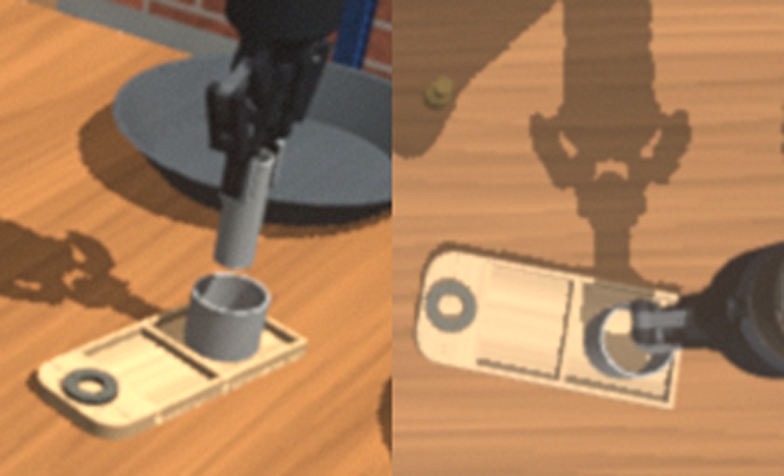

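```bash
python3 -c "
from h import *
f=lambda p:(proj('side',p)-[380,60])*2.8
for z in(163,150,120,78,50,5): print(z,f([433.4,-314.3,z]))
print('rim at crop (229,294)',ray('side',380+229/2.8,60+294/2.8,50), 'foot', ray('side',380+236/2.8,60+258/2.8,77.5))
print('top rim',ray('top',390+(629-392)/2.8,115+338/2.8,50))"
```

```text
163 [255.21112071 156.17911538]
150 [251.9190534  172.74635167]
120 [244.50653644 210.04963503]
78 [234.54136393 260.19908574]
50 [228.15065505 292.36014867]
5 [218.27762669 342.04588656]
rim at crop (229,294) [ 431.72402502 -312.6815307    50.        ] foot [ 434.63685932 -318.71019322   77.5       ]
top rim [ 430.03433488 -309.60715852   50.        ]
```

The foot lines up with the rim to within about 5 mm, and the clearance is 11 mm. Nudge +y by 2 mm and lower.

Call:
{"method": "play_rows", "body": {
  "plan": [
    [[0.01, 0.03, 0.15], [0, 0, 0], -0.5],
    [[0.01, 0.03, 0.3], [0, 0, 0], -0.5],
    [[0.01, 0.03, 0.45], [0, 0, 0], -0.5],
    [[0.01, 0.03, 0.6], [0, 0, 0], -0.5],
    [[0.01, 0.03, 0.75], [0, 0, 0], -0.5],
    [[0.01, 0.03, 0.86], [0, 0, 0], -0.5],
    [[0.01, 0.03, 0.86], [0, 0, 0], -0.5],
    [[0.01, 0.03, 0.86], [0, 0, 0], -0.5]
  ]
}}

```text
t: 14.25
tool_pos: [431.5, -312.2, 81.1]
eef_rot: [-0.001, 1.0, 0.0, -0.0]
wrist_force: [0.6, 0.6, -1.0]
finger_gap: 28.4
grip_force: 30.1
```

Call:
{"method": "play_rows", "body": {
  "plan": [
    [[0, 0, 0.02], [0, 0, 0], -0.5],
    [[0, 0, 0.04], [0, 0, 0], -0.5],
    [[0, 0, 0.05], [0, 0, 0], -0.5],
    [[0, 0, 0.05], [0, 0, 0], -0.5]
  ]
}}

```text
t: 14.58
tool_pos: [431.4, -313.0, 77.8]
eef_rot: [-0.001, 1.0, -0.0, 0.0]
wrist_force: [0.3, -0.3, -1.3]
finger_gap: 29.1
grip_force: 30.1
```

Call:
{"method": "play_rows", "body": {
  "plan": [
    [[0, 0, 0.015], [0, 0, 0], -0.5],
    [[0, 0, 0.03], [0, 0, 0], -0.5],
    [[0, 0, 0.03], [0, 0, 0], -0.5]
  ]
}}

```text
t: 14.83
tool_pos: [431.9, -313.4, 77.2]
eef_rot: [-0.001, 1.0, -0.001, 0.001]
wrist_force: [-2.2, 1.5, 9.9]
finger_gap: 28.7
grip_force: 31.0
```

Contact on the floor. Release, lift and go to the round stamp.

Call:
{"method": "play_rows", "body": {
  "plan": [
    [[0, 0, -0.02], [0, 0, 0], -0.5],
    [[0, 0, -0.02], [0, 0, 0], -0.5],
    [[0, 0, -0.02], [0, 0, 0], 0.2],
    [[0, 0, -0.02], [0, 0, 0], 0.2],
    [[0, 0, -0.02], [0, 0, 0], 0.2],
    [[0, 0, -0.02], [0, 0, 0], 0.2],
    [[0, 0, -0.02], [0, 0, 0], 0.2],
    [[0, 0, -0.3], [0, 0, 0], 0.2],
    [[0, 0, -0.6], [0, 0, 0], 0.2],
    [[0, 0, -1], [0, 0, 0], 0.2],
    [[0, 0, -1], [0, 0, 0], 0.2],
    [[0, 0, -1], [0, 0, 0], 0.2]
  ]
}}

```text
t: 15.83
tool_pos: [432.7, -314.0, 157.3]
eef_rot: [-0.001, 1.0, -0.002, 0.002]
wrist_force: [0.5, -0.3, -1.4]
finger_gap: 51.0
grip_force: 0.0
```

Call:
{"method": "play_rows", "body": {
  "plan": [
    [[-0.2, 0.5, 0], [0, 0, 0], 0.2],
    [[-0.4, 0.97, 0], [0, 0, 0], 0.2],
    [[-0.4, 0.97, 0], [0, 0, 0], 0.2],
    [[-0.4, 0.97, 0], [0, 0, 0], 0.2]
  ]
}}

```text
t: 16.17
tool_pos: [463.0, -233.0, 153.9]
eef_rot: [-0.003, 1.0, 0.001, -0.001]
wrist_force: [-0.2, -0.6, 0.1]
finger_gap: 51.3
grip_force: 0.0
```

Call:
{"method": "play_rows", "body": {
  "plan": [
    [[-0.2, 0.5, 0], [0, 0, 0], 0.2],
    [[-0.4, 0.97, 0], [0, 0, 0], 0.2],
    [[-0.4, 0.97, 0], [0, 0, 0], 0.2],
    [[-0.4, 0.97, 0], [0, 0, 0], 0.2]
  ]
}}

```text
t: 16.5
tool_pos: [495.0, -156.6, 154.2]
eef_rot: [-0.002, 1.0, -0.0, -0.001]
wrist_force: [-0.6, 0.4, 0.0]
finger_gap: 51.3
grip_force: 0.0
```

Call:
{"method": "play_rows", "body": {
  "plan": [
    [[-0.2, 0.5, 0], [0, 0, 0], 0.2],
    [[-0.4, 0.97, 0], [0, 0, 0], 0.2],
    [[-0.4, 0.97, 0], [0, 0, 0], 0.2],
    [[-0.4, 0.97, 0], [0, 0, 0], 0.2]
  ]
}}

```text
t: 16.83
tool_pos: [526.9, -79.9, 154.4]
eef_rot: [-0.002, 1.0, -0.0, -0.001]
wrist_force: [-0.4, -0.8, 0.2]
finger_gap: 51.2
grip_force: 0.0
```

Call:
{"method": "play_rows", "body": {
  "plan": [
    [[-0.2, 0.5, 0], [0, 0, 0], 0.2],
    [[-0.4, 0.97, 0], [0, 0, 0], 0.2],
    [[-0.4, 0.97, 0], [0, 0, 0], 0.2],
    [[-0.4, 0.97, 0], [0, 0, 0], 0.2]
  ]
}}

```text
t: 17.17
tool_pos: [558.8, -2.8, 154.5]
eef_rot: [-0.001, 1.0, -0.0, -0.0]
wrist_force: [-0.7, -0.7, -0.6]
finger_gap: 51.5
grip_force: 0.0
```

Call:
{"method": "play_rows", "body": {
  "plan": [
    [[-0.2, 0.5, 0.1], [0, 0, 0], 0.2],
    [[-0.4, 0.97, 0.3], [0, 0, 0], 0.2],
    [[-0.4, 0.97, 0.4], [0, 0, 0], 0.2],
    [[-0.4, 0.97, 0.4], [0, 0, 0], 0.2],
    [[-0.4, 0.97, 0.4], [0, 0, 0], 0.2],
    [[-0.4, 0.97, 0.4], [0, 0, 0], 0.2]
  ]
}}

```text
t: 17.67
tool_pos: [590.1, 72.8, 123.3]
eef_rot: [0.001, 1.0, -0.0, -0.0]
wrist_force: [0.1, -0.7, 0.4]
finger_gap: 51.1
grip_force: 0.0
```

```bash
python3 -c "
from h import *
print(monitor.get_obs()['tool_pos'])
print('knob s4c',ray('side',240+98/3,40+490/3,72),'foot s4c',ray('side',240+100/3,40+573/3,12))
a=snap('side','s6.png')
a=cv2.convertScaleAbs(a[60:270,160:480],alpha=1.2,beta=10)
cv2.imwrite('pics/s6c.png',cv2.resize(a[:,:,::-1],None,fx=2.5,fy=2.5,interpolation=2))"
```

```text
[590.08393566  72.83002926 123.28158875]
knob s4c [597.11168114  73.48995469  72.        ] foot s4c [594.46108869  78.11584     12.        ]
```

View pics/s6c.png

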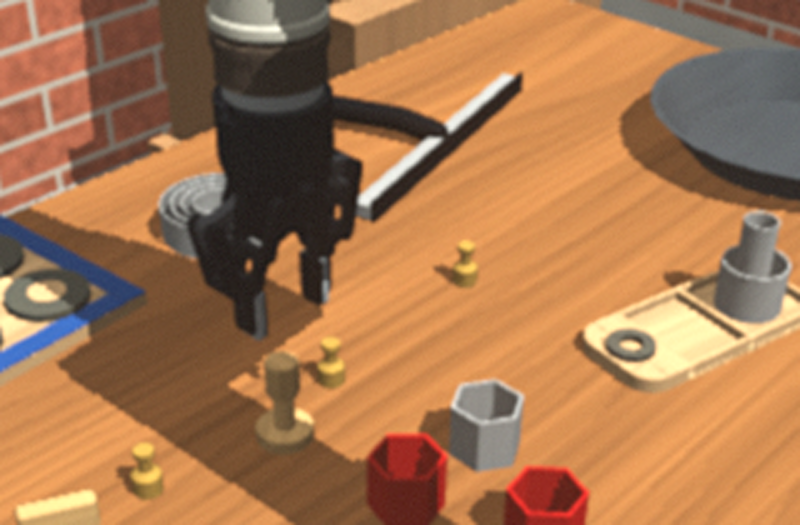

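The hole cutter stands inside the wide cutter, crop (758,225)/(752,270). The gripper is above the round stamp. Grip its knob and lift.

Call:
{"method": "play_rows", "body": {
  "plan": [
    [[-0.03, 0, 0.3], [0, 0, 0], 0.2],
    [[-0.03, 0, 0.6], [0, 0, 0], 0.2],
    [[-0.03, 0, 0.85], [0, 0, 0], 0.2],
    [[-0.03, 0, 0.85], [0, 0, 0], 0.2],
    [[-0.03, 0, 0.85], [0, 0, 0], 0.2],
    [[-0.03, 0, 0.85], [0, 0, 0], -0.6],
    [[-0.03, 0, 0.85], [0, 0, 0], -0.6],
    [[-0.03, 0, 0.85], [0, 0, 0], -0.6],
    [[-0.03, 0, 0.85], [0, 0, 0], -0.6],
    [[-0.03, 0, 0.85], [0, 0, 0], -0.6],
    [[-0.03, 0, 0.85], [0, 0, 0], -0.6],
    [[-0.03, 0, 0.85], [0, 0, 0], -0.6],
    [[-0.03, 0, 0.85], [0, 0, 0], -0.6]
  ]
}}

```text
t: 18.8
tool_pos: [594.5, 75.2, 57.3]
eef_rot: [-0.001, 1.0, -0.0, 0.002]
wrist_force: [-0.0, -0.4, 6.7]
finger_gap: 25.5
grip_force: 30.4
```

Call:
{"method": "play_rows", "body": {
  "plan": [
    [[0, 0, -0.2], [0, 0, 0], -0.6],
    [[0, 0, -0.5], [0, 0, 0], -0.6],
    [[0, 0, -0.9], [0, 0, 0], -0.6],
    [[0, 0, -0.9], [0, 0, 0], -0.6],
    [[0, 0, -0.9], [0, 0, 0], -0.6],
    [[0, 0, -0.9], [0, 0, 0], -0.6]
  ]
}}

```text
t: 19.3
tool_pos: [592.8, 75.4, 127.1]
eef_rot: [-0.001, 1.0, 0.0, 0.0]
wrist_force: [-0.8, -0.5, -1.1]
finger_gap: 25.2
grip_force: 29.8
```

Call:
{"method": "play_rows", "body": {
  "plan": [
    [[0.2, -0.5, 0], [0, 0, 0], -0.6],
    [[0.45, -0.97, 0], [0, 0, 0], -0.6],
    [[0.45, -0.97, 0], [0, 0, 0], -0.6],
    [[0.45, -0.97, 0], [0, 0, 0], -0.6]
  ]
}}

```text
t: 19.63
tool_pos: [554.7, -4.1, 125.4]
eef_rot: [0.001, 1.0, 0.0, -0.002]
wrist_force: [0.9, 0.4, -0.3]
finger_gap: 25.2
grip_force: 29.9
```

Call:
{"method": "play_rows", "body": {
  "plan": [
    [[0.2, -0.5, 0], [0, 0, 0], -0.6],
    [[0.45, -0.97, 0], [0, 0, 0], -0.6],
    [[0.45, -0.97, 0], [0, 0, 0], -0.6],
    [[0.45, -0.97, 0], [0, 0, 0], -0.6]
  ]
}}

```text
t: 19.97
tool_pos: [520.3, -80.9, 126.2]
eef_rot: [0.001, 1.0, 0.0, -0.001]
wrist_force: [0.8, 0.7, -0.9]
finger_gap: 25.1
grip_force: 30.0
```

Call:
{"method": "play_rows", "body": {
  "plan": [
    [[0.2, -0.5, 0], [0, 0, 0], -0.6],
    [[0.45, -0.97, 0], [0, 0, 0], -0.6],
    [[0.45, -0.97, 0], [0, 0, 0], -0.6],
    [[0.45, -0.97, 0], [0, 0, 0], -0.6]
  ]
}}

```text
t: 20.3
tool_pos: [485.3, -158.0, 126.7]
eef_rot: [0.0, 1.0, 0.0, -0.0]
wrist_force: [0.9, 0.5, -0.7]
finger_gap: 24.9
grip_force: 30.1
```

Call:
{"method": "play_rows", "body": {
  "plan": [
    [[0.2, -0.5, 0], [0, 0, 0], -0.6],
    [[0.45, -0.97, 0], [0, 0, 0], -0.6],
    [[0.45, -0.97, 0], [0, 0, 0], -0.6],
    [[0.45, -0.97, 0], [0, 0, 0], -0.6],
    [[0.45, -0.97, 0], [0, 0, 0], -0.6],
    [[0.45, -0.97, 0], [0, 0, 0], -0.6]
  ]
}}

```text
t: 20.8
tool_pos: [450.6, -233.6, 126.9]
eef_rot: [-0.002, 1.0, 0.0, 0.0]
wrist_force: [-0.3, 0.5, 0.1]
finger_gap: 25.3
grip_force: 30.1
```

Call:
{"method": "play_rows", "body": {
  "plan": [
    [[0, 0, 0.2], [0, 0, 0], -0.6],
    [[0, 0, 0.4], [0, 0, 0], -0.6],
    [[0, 0, 0.6], [0, 0, 0], -0.6],
    [[0, 0, 0.75], [0, 0, 0], -0.6],
    [[0, 0, 0.75], [0, 0, 0], -0.6],
    [[0, 0, 0.75], [0, 0, 0], -0.6],
    [[0, 0, 0.75], [0, 0, 0], -0.6]
  ]
}}

```text
t: 21.38
tool_pos: [450.5, -234.6, 67.7]
eef_rot: [-0.002, 1.0, -0.0, 0.0]
wrist_force: [-0.8, -0.2, -0.3]
finger_gap: 25.1
grip_force: 30.1
```

Call:
{"method": "play_rows", "body": {
  "plan": [
    [[0, 0, 0.02], [0, 0, 0], -0.6],
    [[0, 0, 0.04], [0, 0, 0], -0.6],
    [[0, 0, 0.05], [0, 0, 0], -0.6],
    [[0, 0, 0.05], [0, 0, 0], -0.6]
  ]
}}

```text
t: 21.72
tool_pos: [449.6, -235.4, 63.3]
eef_rot: [-0.001, 1.0, -0.0, 0.0]
wrist_force: [0.3, -1.4, -0.2]
finger_gap: 25.3
grip_force: 30.1
```

Call:
{"method": "play_rows", "body": {
  "plan": [
    [[0, 0, 0.02], [0, 0, 0], -0.6],
    [[0, 0, 0.03], [0, 0, 0], -0.6],
    [[0, 0, 0.03], [0, 0, 0], -0.6]
  ]
}}

```text
t: 21.97
tool_pos: [449.8, -235.5, 62.3]
eef_rot: [-0.001, 1.0, -0.0, 0.001]
wrist_force: [-2.3, 1.3, 10.3]
finger_gap: 25.1
grip_force: 31.1
```

Placed. Release, then go to the steel hexagon cutter with a 62° turn so the pads meet the flats away from the red ones.

Call:
{"method": "play_rows", "body": {
  "plan": [
    [[0, 0, -0.02], [0, 0, 0], -0.6],
    [[0, 0, -0.02], [0, 0, 0], -0.6],
    [[0, 0, -0.02], [0, 0, 0], -0.15],
    [[0, 0, -0.02], [0, 0, 0], -0.15],
    [[0, 0, -0.02], [0, 0, 0], -0.15],
    [[0, 0, -0.02], [0, 0, 0], -0.15],
    [[0, 0, -0.3], [0, 0, 0], -0.15],
    [[0, 0, -0.6], [0, 0, 0], -0.15],
    [[0, 0, -1], [0, 0, 0], -0.15],
    [[0, 0, -1], [0, 0, 0], -0.15],
    [[0, 0, -1], [0, 0, 0], -0.15]
  ]
}}

```text
t: 22.88
tool_pos: [451.0, -236.1, 142.7]
eef_rot: [-0.001, 1.0, -0.001, 0.002]
wrist_force: [0.7, 0.3, -0.2]
finger_gap: 36.6
grip_force: 0.0
```

Call:
{"method": "play_rows", "body": {
  "plan": [
    [[-0.05, 0.5, 0], [0, 0, 0], 0.6],
    [[-0.11, 0.91, 0], [0, 0, 0], 0.6],
    [[-0.11, 0.91, 0], [0, 0, 0], 0.6],
    [[-0.11, 0.91, 0], [0, 0, 0], 0.6]
  ]
}}

```text
t: 23.22
tool_pos: [457.4, -160.8, 139.4]
eef_rot: [-0.002, 1.0, 0.0, -0.001]
wrist_force: [0.5, 0.2, -1.0]
finger_gap: 68.2
grip_force: 0.0
```

Call:
{"method": "play_rows", "body": {
  "plan": [
    [[-0.05, 0.5, 0], [0, 0, 0], 0.6],
    [[-0.11, 0.91, 0], [0, 0, 0], 0.6],
    [[-0.11, 0.91, 0], [0, 0, 0], 0.6],
    [[-0.11, 0.91, 0], [0, 0, 0], 0.6]
  ]
}}

```text
t: 23.55
tool_pos: [466.6, -89.2, 139.9]
eef_rot: [-0.002, 1.0, -0.0, -0.001]
wrist_force: [-0.3, -0.6, 0.3]
finger_gap: 68.3
grip_force: 0.0
```

Call:
{"method": "play_rows", "body": {
  "plan": [
    [[-0.05, 0.5, 0], [0, 0, 0.08], 0.6],
    [[-0.11, 0.9, 0], [0, 0, 0.16], 0.6],
    [[-0.11, 0.9, 0], [0, 0, 0.69], 0.6],
    [[-0.11, 0.9, 0], [0, 0, 0.69], 0.6],
    [[-0.11, 0.9, 0], [0, 0, 0.69], 0.6],
    [[-0.11, 0.9, 0], [0, 0, 0.69], 0.6],
    [[-0.11, 0.9, 0.2], [0, 0, 0.69], 0.6],
    [[-0.11, 0.9, 0.4], [0, 0, 0.69], 0.6],
    [[-0.11, 0.9, 0.5], [0, 0, 0.69], 0.6],
    [[-0.11, 0.9, 0.5], [0, 0, 0.69], 0.6],
    [[-0.11, 0.9, 0.5], [0, 0, 0.69], 0.6],
    [[-0.11, 0.9, 0.5], [0, 0, 0.69], 0.6]
  ]
}}

```text
t: 24.55
tool_pos: [476.0, -18.7, 101.0]
eef_rot: [0.515, 0.857, -0.0, 0.0]
wrist_force: [0.5, 0.0, 0.3]
finger_gap: 68.3
grip_force: 0.0
```

```bash
python3 -c "
from h import *
print(monitor.get_obs()['tool_pos'],monitor.get_obs()['eef_rot'])
a=snap('side','s7.png');b=snap('top','t7.png')
a=cv2.convertScaleAbs(a[100:300,290:490],alpha=1.2,beta=10)
b=cv2.convertScaleAbs(b[130:330,260:460],alpha=1.2,beta=10)
cv2.imwrite('pics/s7c.png',cv2.resize(np.hstack([a,b])[:,:,::-1],None,fx=2,fy=2,interpolation=2))"
```

```text
[475.98197017 -18.66128958 100.97024277] [ 5.14766367e-01  8.57330456e-01 -1.92682600e-05  2.76295594e-04]
```

View pics/s7c.png

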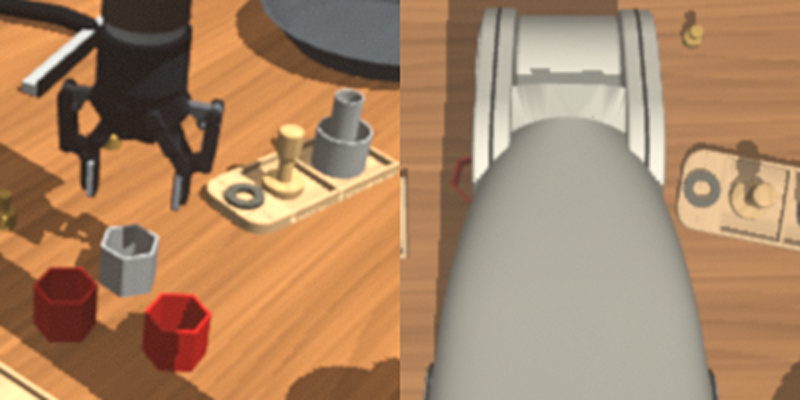

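The round stamp stands in its pocket and the gripper straddles the grey cutter, clear of both red ones. Descend and grip.

Call:
{"method": "play_rows", "body": {
  "plan": [
    [[0, 0, 0.3], [0, 0, 0], 0.6],
    [[0, 0, 0.6], [0, 0, 0], 0.6],
    [[0, 0, 0.85], [0, 0, 0], 0.6],
    [[0, 0, 0.85], [0, 0, 0], 0.6],
    [[0, 0, 0.85], [0, 0, 0], 0.6],
    [[0, 0, 0.85], [0, 0, 0], -0.1],
    [[0, 0, 0.85], [0, 0, 0], -0.1],
    [[0, 0, 0.85], [0, 0, 0], -0.1],
    [[0, 0, 0.85], [0, 0, 0], -0.1],
    [[0, 0, 0.85], [0, 0, 0], -0.1],
    [[0, 0, 0.85], [0, 0, 0], -0.1],
    [[0, 0, 0.85], [0, 0, 0], -0.1]
  ]
}}

```text
t: 25.65
tool_pos: [477.2, -17.7, 34.4]
eef_rot: [0.515, 0.857, 0.001, 0.002]
wrist_force: [0.6, -0.1, 6.3]
finger_gap: 47.4
grip_force: 31.8
```

Call:
{"method": "play_rows", "body": {
  "plan": [
    [[0, 0, -0.2], [0, 0, 0], -0.1],
    [[0, 0, -0.5], [0, 0, 0], -0.1],
    [[0, 0, -1], [0, 0, 0], -0.1],
    [[0, 0, -1], [0, 0, 0], -0.1],
    [[0, 0, -1], [0, 0, 0], -0.1],
    [[0, 0, -1], [0, 0, 0], -0.1]
  ]
}}

```text
t: 26.15
tool_pos: [475.5, -17.6, 112.9]
eef_rot: [0.515, 0.857, 0.0, 0.0]
wrist_force: [0.2, -0.1, -1.5]
finger_gap: 47.4
grip_force: 31.5
```

Call:
{"method": "play_rows", "body": {
  "plan": [
    [[0, 0, 0], [0, 0, -0.69], -0.1],
    [[0, 0, 0], [0, 0, -0.69], -0.1],
    [[0, 0, 0], [0, 0, -0.69], -0.1],
    [[0, 0, 0], [0, 0, -0.69], -0.1],
    [[0, 0, 0], [0, 0, -0.69], -0.1],
    [[0, 0, 0], [0, 0, -0.69], -0.1],
    [[0, 0, 0], [0, 0, -0.69], -0.1],
    [[0, 0, 0], [0, 0, -0.69], -0.1],
    [[0, 0, 0], [0, 0, -0.69], -0.1],
    [[0, 0, 0], [0, 0, -0.69], -0.1],
    [[0, 0, 0], [0, 0, -0.69], -0.1]
  ]
}}

```text
t: 27.07
tool_pos: [474.5, -17.6, 111.4]
eef_rot: [0.0, 1.0, 0.0, -0.001]
wrist_force: [-0.2, 0.1, -1.1]
finger_gap: 47.4
grip_force: 31.5
```

Call:
{"method": "play_rows", "body": {
  "plan": [
    [[0.08, 0.45, 0], [0, 0, 0], -0.1],
    [[0.16, 0.88, 0], [0, 0, 0], -0.1],
    [[0.16, 0.88, 0], [0, 0, 0], -0.1],
    [[0.16, 0.88, 0], [0, 0, 0], -0.1]
  ]
}}

```text
t: 27.4
tool_pos: [461.8, 54.0, 112.1]
eef_rot: [-0.002, 1.0, -0.0, -0.001]
wrist_force: [-0.4, -0.2, -0.4]
finger_gap: 47.5
grip_force: 31.8
```

Call:
{"method": "play_rows", "body": {
  "plan": [
    [[0.08, 0.45, 0], [0, 0, 0], -0.1],
    [[0.17, 0.88, 0], [0, 0, 0], -0.1],
    [[0.17, 0.88, 0], [0, 0, 0], -0.1],
    [[0.17, 0.88, 0], [0, 0, 0], -0.1]
  ]
}}

```text
t: 27.73
tool_pos: [448.7, 123.5, 112.4]
eef_rot: [-0.002, 1.0, -0.0, -0.0]
wrist_force: [0.3, 0.1, -0.4]
finger_gap: 47.6
grip_force: 32.0
```

Call:
{"method": "play_rows", "body": {
  "plan": [
    [[0.08, 0.45, 0], [0, 0, 0], -0.1],
    [[0.17, 0.88, 0], [0, 0, 0], -0.1],
    [[0.17, 0.88, 0], [0, 0, 0], -0.1],
    [[0.17, 0.88, 0], [0, 0, 0], -0.1],
    [[0.17, 0.88, 0], [0, 0, 0], -0.1],
    [[0.17, 0.88, 0], [0, 0, 0], -0.1]
  ]
}}

```text
t: 28.23
tool_pos: [435.5, 191.8, 112.5]
eef_rot: [0.001, 1.0, -0.0, -0.0]
wrist_force: [0.1, -0.3, -0.7]
finger_gap: 47.6
grip_force: 32.1
```

```bash
python3 -c "
from h import *
print(monitor.get_obs()['tool_pos'],monitor.get_obs()['eef_rot'])
a=snap('side','s8.png');b=snap('top','t8.png')
a=cv2.convertScaleAbs(a[160:400,130:370],alpha=1.1,beta=10)
b=cv2.convertScaleAbs(b[110:270,160:320],alpha=1.1,beta=10)
b=cv2.resize(b,(240,240),interpolation=2)
cv2.imwrite('pics/s8c.png',cv2.resize(np.hstack([a,b])[:,:,::-1],None,fx=1.66,fy=1.66,interpolation=2))"
```

```text
[435.45883981 191.82117644 112.47655712] [ 5.05321602e-04  9.99999732e-01 -4.57822362e-04 -2.66566233e-04]
```

View pics/s8c.png

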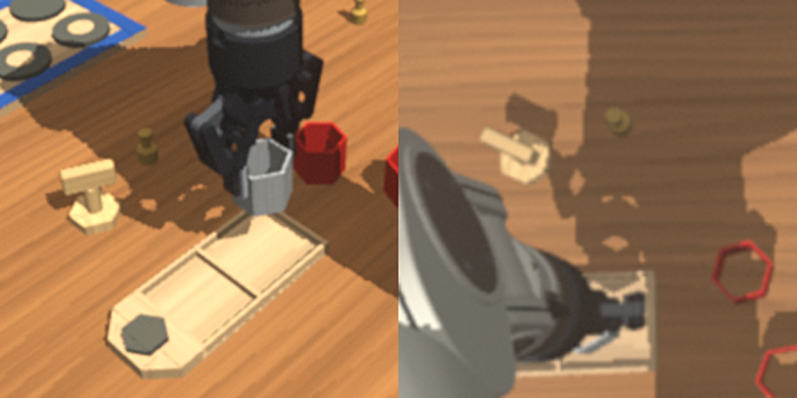

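Cutter held over the hex tray. I'll cross-check the pocket and the bar stamp from the side view.

```bash
python3 -c "
from h import *
S=lambda x,y,z:ray('side',130+x/1.66,160+y/1.66,z)
for k,a in dict(end_back=(262,211,14),end_right=(326,244,14),mark=(145,333,20),div1=(198,252,14),div2=(256,297,14),barA=(62,178,66),barB=(115,163,66),foot=(94,212,12)).items(): print(k,S(*a))"
```

```text
end_back [469.40544622 162.45276625  14.        ]
end_right [394.29689575 151.50131912  14.        ]
mark [434.83012206 332.65790147  20.        ]
div1 [474.90675249 240.2333088   14.        ]
div2 [397.59622636 239.92151104  14.        ]
barA [598.5386494  294.80588734  66.        ]
barB [579.5526785  248.53239472  66.        ]
foot [590.12706332 274.42478881  12.        ]
```

Call:
{"method": "play_rows", "body": {
  "plan": [
    [[0, 0, 0.2], [0, 0, 0], -0.1],
    [[0, 0, 0.4], [0, 0, 0], -0.1],
    [[0, 0, 0.6], [0, 0, 0], -0.1],
    [[0, 0, 0.8], [0, 0, 0], -0.1],
    [[0, 0, 0.86], [0, 0, 0], -0.1],
    [[0, 0, 0.86], [0, 0, 0], -0.1],
    [[0, 0, 0.86], [0, 0, 0], -0.1],
    [[0, 0, 0.86], [0, 0, 0], -0.1]
  ]
}}

```text
t: 29.0
tool_pos: [436.1, 193.6, 44.8]
eef_rot: [-0.0, 1.0, 0.0, 0.001]
wrist_force: [0.2, 0.8, -0.5]
finger_gap: 47.8
grip_force: 32.1
```

Call:
{"method": "play_rows", "body": {
  "plan": [
    [[0, 0, 0.02], [0, 0, 0], -0.1],
    [[0, 0, 0.04], [0, 0, 0], -0.1],
    [[0, 0, 0.06], [0, 0, 0], -0.1],
    [[0, 0, 0.07], [0, 0, 0], -0.1],
    [[0, 0, 0.07], [0, 0, 0], -0.1]
  ]
}}

```text
t: 29.42
tool_pos: [435.7, 193.7, 39.4]
eef_rot: [-0.001, 1.0, 0.0, 0.001]
wrist_force: [-1.6, -1.6, 7.3]
finger_gap: 47.4
grip_force: 32.9
```

Call:
{"method": "play_rows", "body": {
  "plan": [
    [[0, 0, -0.02], [0, 0, 0], -0.1],
    [[0, 0, -0.02], [0, 0, 0], -0.1],
    [[0, 0, -0.02], [0, 0, 0], 0.6],
    [[0, 0, -0.02], [0, 0, 0], 0.6],
    [[0, 0, -0.02], [0, 0, 0], 0.6],
    [[0, 0, -0.02], [0, 0, 0], 0.6],
    [[0, 0, -0.02], [0, 0, 0], 0.6],
    [[0, 0, -0.3], [0, 0, 0], 0.6],
    [[0, 0, -0.6], [0, 0, 0], 0.6],
    [[0, 0, -1], [0, 0, 0], 0.6],
    [[0, 0, -1], [0, 0, 0], 0.6],
    [[0, 0, -1], [0, 0, 0], 0.6]
  ]
}}

```text
t: 30.42
tool_pos: [436.9, 194.2, 120.2]
eef_rot: [-0.001, 1.0, 0.001, 0.002]
wrist_force: [0.3, -0.5, 0.9]
finger_gap: 68.4
grip_force: 0.0
```

Call:
{"method": "play_rows", "body": {
  "plan": [
    [[-0.4, 0.2, 0], [0, 0, 0], 0.2],
    [[-0.8, 0.4, 0], [0, 0, 0], 0.2],
    [[-0.95, 0.48, 0], [0, 0, 0], 0.2],
    [[-0.95, 0.48, 0], [0, 0, 0], 0.2]
  ]
}}

```text
t: 30.75
tool_pos: [513.4, 233.2, 116.7]
eef_rot: [-0.001, 1.0, 0.0, 0.0]
wrist_force: [0.5, 0.8, 0.4]
finger_gap: 51.3
grip_force: 0.0
```

Call:
{"method": "play_rows", "body": {
  "plan": [
    [[-0.4, 0.2, 0], [0, 0, -0.08], 0.2],
    [[-0.8, 0.4, 0], [0, 0, -0.16], 0.2],
    [[-0.96, 0.48, 0], [0, 0, -0.75], 0.2],
    [[-0.96, 0.48, 0], [0, 0, -0.75], 0.2],
    [[-0.96, 0.48, 0], [0, 0, -0.75], 0.2],
    [[-0.96, 0.48, 0], [0, 0, -0.75], 0.2],
    [[-0.96, 0.48, 0], [0, 0, -0.75], 0.2],
    [[-0.96, 0.48, 0], [0, 0, -0.75], 0.2],
    [[-0.96, 0.48, 0], [0, 0, -0.75], 0.2],
    [[-0.96, 0.48, 0], [0, 0, -0.75], 0.2],
    [[-0.96, 0.48, 0], [0, 0, -0.75], 0.2],
    [[-0.96, 0.48, 0], [0, 0, -0.75], 0.2],
    [[-0.96, 0.48, 0], [0, 0, -0.75], 0.2]
  ]
}}

```text
t: 31.83
tool_pos: [587.1, 270.1, 117.5]
eef_rot: [-0.556, 0.831, 0.0, -0.001]
wrist_force: [-1.1, 0.2, -0.3]
finger_gap: 51.3
grip_force: 0.0
```

```bash
python3 -c "
from h import *
q=monitor.get_obs()['eef_rot'];print(monitor.get_obs()['tool_pos'],q,np.degrees(np.arctan2(2*q[1]**2-1,2*q[0]*q[1])))
a=snap('side','s9.png')
a=cv2.convertScaleAbs(a[160:400,130:370],alpha=1.1,beta=10)
cv2.imwrite('pics/s9c.png',cv2.resize(a[:,:,::-1],None,fx=2.4,fy=2.4,interpolation=2))"
```

```text
[587.07318307 270.088592   117.49781058] [-5.55664670e-01  8.31405953e-01  1.40712601e-04 -9.46916884e-04] 157.5130991861967
```

View pics/s9c.png

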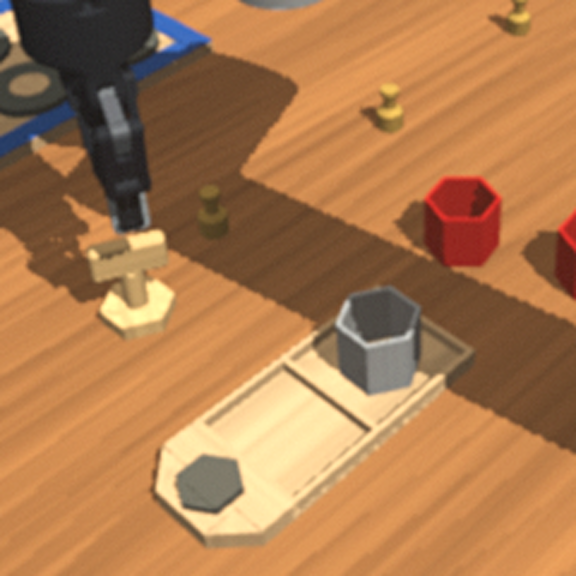

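The hex cutter stands in its pocket and the gripper is lined up across the bar. Grip and lift.

Call:
{"method": "play_rows", "body": {
  "plan": [
    [[0, 0, 0.3], [0, 0, 0], 0.2],
    [[0, 0, 0.6], [0, 0, 0], 0.2],
    [[0, 0, 0.83], [0, 0, 0], 0.2],
    [[0, 0, 0.83], [0, 0, 0], 0.2],
    [[0, 0, 0.83], [0, 0, 0], 0.2],
    [[0, 0, 0.83], [0, 0, 0], -0.9],
    [[0, 0, 0.83], [0, 0, 0], -0.9],
    [[0, 0, 0.83], [0, 0, 0], -0.9],
    [[0, 0, 0.83], [0, 0, 0], -0.9],
    [[0, 0, 0.83], [0, 0, 0], -0.9],
    [[0, 0, 0.83], [0, 0, 0], -0.9],
    [[0, 0, 0.83], [0, 0, 0], -0.9],
    [[0, 0, 0.83], [0, 0, 0], -0.9]
  ]
}}

```text
t: 32.97
tool_pos: [588.8, 270.7, 53.2]
eef_rot: [-0.556, 0.831, -0.0, 0.001]
wrist_force: [0.0, -1.2, 5.7]
finger_gap: 13.9
grip_force: 29.3
```

Call:
{"method": "play_rows", "body": {
  "plan": [
    [[0, 0, -0.2], [0, 0, 0], -0.9],
    [[0, 0, -0.5], [0, 0, 0], -0.9],
    [[0, 0, -1], [0, 0, 0], -0.9],
    [[0, 0, -1], [0, 0, 0], -0.9],
    [[0, 0, -1], [0, 0, 0], -0.9],
    [[0, 0, -1], [0, 0, 0], -0.9]
  ]
}}

```text
t: 33.47
tool_pos: [587.6, 270.4, 131.6]
eef_rot: [-0.556, 0.831, 0.0, -0.0]
wrist_force: [0.2, 0.5, -1.2]
finger_gap: 13.6
grip_force: 29.1
```

```bash
python3 -c "
from h import *
print('hex',ray('side',130+378/2.4,160+313/2.4,50))
print('pocket end corner',ray('side',130+474/2.4,160+350/2.4,14),'div', ray('side',130+287/2.4,160+362/2.4,14),ray('side',130+371/2.4,160+428/2.4,14))"
```

```text
hex [438.49594437 191.82672908  50.        ]
pocket end corner [394.64116588 148.51871931  14.        ] div [476.0737526  238.59946147  14.        ] [397.97275119 238.81177315  14.        ]
```

Call:
{"method": "play_rows", "body": {
  "plan": [
    [[0, 0, 0], [0, 0, 0.75], -0.9],
    [[0, 0, 0], [0, 0, 0.75], -0.9],
    [[0, 0, 0], [0, 0, 0.75], -0.9],
    [[0, 0, 0], [0, 0, 0.75], -0.9],
    [[0, 0, 0], [0, 0, 0.75], -0.9],
    [[0, 0, 0], [0, 0, 0.75], -0.9],
    [[0, 0, 0], [0, 0, 0.75], -0.9],
    [[0, 0, 0], [0, 0, 0.75], -0.9],
    [[0, 0, 0], [0, 0, 0.75], -0.9],
    [[0, 0, 0], [0, 0, 0.75], -0.9],
    [[0, 0, 0], [0, 0, 0.75], -0.9],
    [[0, 0, 0], [0, 0, 0.75], -0.9]
  ]
}}

```text
t: 34.47
tool_pos: [586.8, 270.1, 129.9]
eef_rot: [-0.002, 1.0, -0.001, -0.002]
wrist_force: [0.1, -0.0, -0.5]
finger_gap: 14.1
grip_force: 29.3
```

Call:
{"method": "play_rows", "body": {
  "plan": [
    [[0.4, 0, 0], [0, 0, 0], -0.9],
    [[0.8, 0, 0], [0, 0, 0], -0.9],
    [[0.96, 0, 0], [0, 0, 0], -0.9],
    [[0.96, 0, 0], [0, 0, 0], -0.9]
  ]
}}

```text
t: 34.8
tool_pos: [507.2, 269.9, 130.9]
eef_rot: [-0.002, 1.0, -0.001, -0.002]
wrist_force: [0.5, 0.4, -0.2]
finger_gap: 14.0
grip_force: 29.2
```

Call:
{"method": "play_rows", "body": {
  "plan": [
    [[0.4, 0.01, 0], [0, 0, 0], -0.9],
    [[0.8, 0.01, 0], [0, 0, 0], -0.9],
    [[0.96, 0.01, 0], [0, 0, 0], -0.9],
    [[0.96, 0.01, 0], [0, 0, 0], -0.9],
    [[0.96, 0.01, 0], [0, 0, 0], -0.9]
  ]
}}

```text
t: 35.22
tool_pos: [434.9, 271.4, 132.0]
eef_rot: [-0.001, 1.0, 0.0, 0.001]
wrist_force: [-0.1, 0.7, 0.1]
finger_gap: 14.0
grip_force: 29.2
```

Call:
{"method": "play_rows", "body": {
  "plan": [
    [[0, 0, 0.2], [0, 0, 0], -0.9],
    [[0, 0, 0.4], [0, 0, 0], -0.9],
    [[0, 0, 0.6], [0, 0, 0], -0.9],
    [[0, 0, 0.8], [0, 0, 0], -0.9],
    [[0, 0, 0.87], [0, 0, 0], -0.9],
    [[0, 0, 0.87], [0, 0, 0], -0.9],
    [[0, 0, 0.87], [0, 0, 0], -0.9]
  ]
}}

```text
t: 35.8
tool_pos: [435.4, 271.2, 62.3]
eef_rot: [-0.001, 1.0, -0.0, 0.0]
wrist_force: [1.0, -0.4, -0.2]
finger_gap: 13.8
grip_force: 29.2
```

Call:
{"method": "play_rows", "body": {
  "plan": [
    [[0, 0, 0.02], [0, 0, 0], -0.9],
    [[0, 0, 0.04], [0, 0, 0], -0.9],
    [[0, 0, 0.06], [0, 0, 0], -0.9],
    [[0, 0, 0.06], [0, 0, 0], -0.9],
    [[0, 0, 0.06], [0, 0, 0], -0.9]
  ]
}}

```text
t: 36.22
tool_pos: [434.9, 271.5, 58.2]
eef_rot: [-0.001, 1.0, 0.0, 0.001]
wrist_force: [0.4, 0.4, 1.6]
finger_gap: 13.8
grip_force: 29.2
```

Call:
{"method": "play_rows", "body": {
  "plan": [
    [[0, 0, 0.01], [0, 0, 0], -0.9],
    [[0, 0, 0.01], [0, 0, 0], -0.9],
    [[0, 0, 0.01], [0, 0, 0], 0],
    [[0, 0, 0.01], [0, 0, 0], 0],
    [[0, 0, 0.01], [0, 0, 0], 0],
    [[0, 0, 0.01], [0, 0, 0], 0],
    [[0, 0, 0.01], [0, 0, 0], 0],
    [[0, 0, -0.3], [0, 0, 0], 0],
    [[0, 0, -0.6], [0, 0, 0], 0],
    [[0, 0, -1], [0, 0, 0], 0],
    [[0, 0, -1], [0, 0, 0], 0]
  ]
}}

```text
t: 37.13
tool_pos: [437.5, 273.1, 143.1]
eef_rot: [-0.001, 1.0, 0.003, 0.004]
wrist_force: [1.0, 1.6, 0.2]
finger_gap: 42.7
grip_force: 0.0
```

Call:
{"method": "play_rows", "body": {
  "plan": [
    [[-0.4, 0, -0.3], [0, 0, 0], 0],
    [[-0.8, 0, -0.6], [0, 0, 0], 0],
    [[-1, 0, -0.9], [0, 0, 0], 0],
    [[-1, 0, -0.9], [0, 0, 0], 0],
    [[-1, 0, -0.9], [0, 0, 0], 0]
  ]
}}

```text
t: 37.55
tool_pos: [515.8, 271.4, 210.3]
eef_rot: [-0.0, 1.0, 0.001, 0.001]
wrist_force: [0.4, 0.0, -0.3]
finger_gap: 42.9
grip_force: 0.0
```

```bash
python3 -c "
from h import *
print(monitor.get_obs()['tool_pos'])
a=snap('side','s10.png');cv2.imwrite('pics/s10c.png',cv2.resize(cv2.convertScaleAbs(a[120:400,130:510],alpha=1.2,beta=10)[:,:,::-1],None,fx=2.1,fy=2.1,interpolation=2))"
```

```text
[515.84380001 271.43709321 210.3418916 ]
```

View pics/s10c.png

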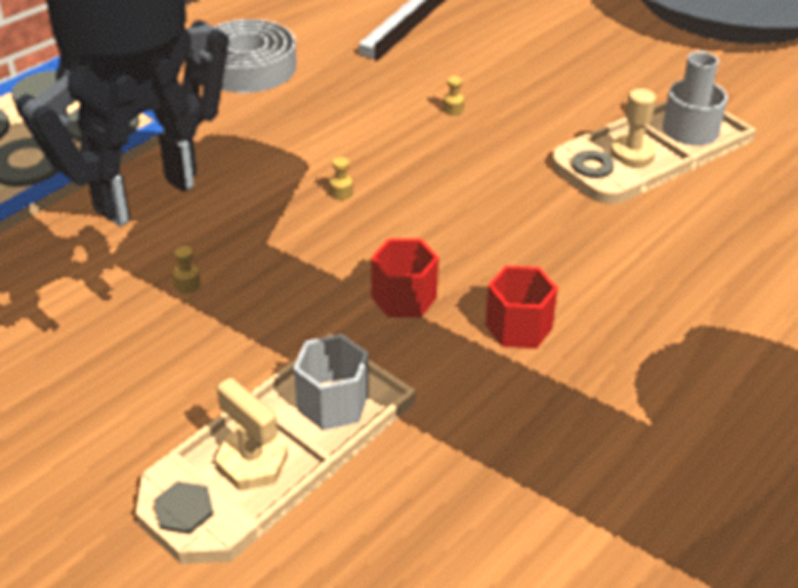

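All five pieces stand in their pockets and all three punches are in place. One numeric check against the pocket centres, then sign off.

```bash
python3 -c "
from h import *
S=lambda x,y,z:ray('side',130+x/2.1,120+y/2.1,z)[:2]
def tr(p,o,yaw):
    c,s=np.cos(yaw),np.sin(yaw);d=p-np.array(o);return np.round([c*d[0]+s*d[1],-s*d[0]+c*d[1]],1)
r=lambda p:tr(p,[443.4,-259],np.radians(-13)); h=lambda p:tr(p,[435.5,251],np.radians(.7))
print('hole',r(S(702,61,90)),'wide',r(S(697,98,50)),'rstamp',r(S(634,154,17)),'hexc',h(S(331,357,50)),'bar foot',h(S(252,456,17)))"
```

```text
hole [ -0.1 -51.8] wide [ -4.1 -50.2] rstamp [-8.3 34.2] hexc [  2.8 -59.9] bar foot [-0.5 22.4]
```

Readings at that distance are coarse. But contact heights put every piece on its tray floor, and the pockets hold each piece within the limits. Handing in.

```bash
python3 -c "
from h import *
print(order.sign_off())"
```

```text
the job is handed in; nothing more can be done
None
```

I built both kits and handed the job in at about 38 s of the 144 s; `sign_off` returned no verdict. In the last picture all five pieces stand upright in their pockets, the hole cutter is inside the wide cutter, and the brass punches and red look-alikes are untouched.

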